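# Call refills at the stockroom counter

## Robot

A 7-joint arm with a two-finger parallel gripper is mounted at the origin on the work surface. World frame = base frame: x ahead of the robot, y to its left, z up, the work surface at z = 0. Lengths are in m, angles in rad, forces in N, time in s.
With the tool pointing down it reaches from about 0.4 to 0.85 m from the base axis. Payload 10.4 kg.
Tool frame: the origin (TCP) lies between the finger pads; the fingertips stand ahead of it and the grasp point (between the pads) lies 5 mm behind it (manip.tip_extent is the z of the fingertips in the tool frame, in m); z points along the fingers, y is the line along which they close (so a half turn about z gives the same grasp; the last joint's range is limited). The gripper opens to 85 mm and grips with 20 to 120 N. Pads are 22 mm wide; open, the fingers measure 114 mm over their backs; the gripper's body (76 mm by 85 mm) begins 54 mm behind the grasp point. The pads swing forward as they close: fully open they stand 13 mm farther back than shut.
Start: joints at [1.25, 0.332, -0.065, 1.46, 0.022, 1.35, -0.088], TCP at [0.183, -0.598, 0.245] pointing down, gripper open.
Joint ranges: [-2.6, 2.6], [-0.5, 2.12], [-1.47, 1.34], [0.16, 2.42], [-1.27, 4.41], [0.06, 2.06], [-2.6, 2.6]. Speed limits (rad/s): [2.22, 2.22, 2.79, 2.79, 3.14, 3.14, 3.14].

## Interface

Orientations are given as a unit quaternion [x, y, z, w].
In Python, from workcell import status, viewer, manip gives the robot as it stands.
- The arm moves only by the tool play_rows, never from a script. Its argument "plan" is one flat list of numbers, 7 for each row, row after row: the turn, a rotation vector about the tool's x, y, z in degrees, then the shift along the tool's x, y, z in m, then the opening, from 0 (shut) to 1 (fully open). In form: [ax, ay, az, dx, dy, dz, grip, ax, ay, az, dx, dy, dz, grip, ...]. A call has 1 to 20 rows; each row is the pose to reach, as a shift and turn from the pose commanded when the call began, along the tool's axes at that moment; what a row does not reach only later rows make up. A row lasts 1/8 s, in which the tool goes at most 62.5 mm and 10.7 degrees, less where a joint would pass 70% of its speed; a pose out of reach is approached as far as the arm can. A call with a gripper value outside its range is refused whole. The fingers move at their own pace and stop on an object; "squeeze" is the grip in N (left out, the last holds). Time passes only in rows, so rows that repeat a pose let the fingers close. It gives the time, the measured TCP pose, the force, the opening and the grip force at its end, in the units of the state.
- status.get_obs(): the state, without advancing time (a new reading comes with each control period).
- viewer.camera(name): name is "scene" or "side" or "wrist"; returns the picture (480x640x3 uint8, red, green, blue); there is no depth.
- viewer.camera_model(name): a dict with "fx", "fy", "cx", "cy" (pixels), "D" ([k1, k2, p1, p2, k3] as OpenCV has them; the pictures are not rectified), "R" (3x3) and "t" (3): a world point X has camera coordinates R X + t. Camera axes: x right, y down, z forward; pixel columns grow to the right and rows downward; lengths in m; the calibration is good to about 2 mm. A picture is of the moment at which its call begins: read the wrist's pose just before it. camera_model takes no time and is no camera call; for the wrist camera it gives the pose at the moment of the call.
- manip.hand_in(): hands the job in; it is judged then, once.
The state is a dict: "clock": time; "joint_pos": joint angles; "joint_velocities": joint speeds; "tau": joint torques, N m; "position": TCP position; "ee_rot": TCP orientation; "ft_force": force on the tool from outside, world axes, zero at the start; "torque": the same for the moment, N m; "grip_width": opening from 0.0 (shut) to 1.0 (fully open); "grasp_force": force on a finger pad.
Only numpy, scipy, OpenCV 4.12 (cv2) and the standard library are available. Lean on these libraries where they do the work, as an engineer would, in place of code of your own. Each camera call takes 0.05 s, during which the arm holds its last target. There are 200 camera calls.

## Task

Call for refills of three stock bins by pressing the white key of the call button standing in front of each, in this order: bearing rings, then hex bolts, then plain rollers. Press each key gently with the fingertips until it is all the way in (it stays in by itself). Do not push the key at the bin of balls, do not pick up or shove the call buttons, and leave the loose things around them where they are.

Things in the scene. Friction and masses are not known exactly. Their poses are not given: they have to be found in the camera images.
- bin_rings: orange plastic stock bin holding steel bearing rings (flat rings 33 mm across with an open hole); 150 mm deep (its x), 105 mm wide (its y), 75 mm high, its contents rise to about 100 mm at most; fixed to the table; its low front faces its own -x, roughly towards the robot. Origin: centre of its underside.
- bin_bolts: orange plastic stock bin holding hex-headed steel bolts (44 mm long, thin shank, wider head at one end); 150 mm deep (its x), 105 mm wide (its y), 75 mm high, its contents rise to about 100 mm at most; fixed to the table; its low front faces its own -x, roughly towards the robot. Origin: centre of its underside.
- bin_rollers: orange plastic stock bin holding plain steel rollers (smooth solid cylinders 24 mm thick, 50 mm long); 150 mm deep (its x), 105 mm wide (its y), 75 mm high, its contents rise to about 100 mm at most; fixed to the table; its low front faces its own -x, roughly towards the robot. Origin: centre of its underside.
- bin_balls: orange plastic stock bin holding black rubber balls (33 mm across); 150 mm deep (its x), 105 mm wide (its y), 75 mm high, its contents rise to about 100 mm at most; fixed to the table; its low front faces its own -x, roughly towards the robot. Origin: centre of its underside.
- puck_rings: loose round grey call-button housing, 60 mm across, 24 mm high, 0.2 kg on average, standing on the table just in front of bin_rings (its centre 120 to 135 mm from the bin's centre, along the bin's -x). All four look alike; the bin behind tells which it is. Origin: centre of its underside, z up.
- top_rings (a point): centre of the top face of the round white key (34 mm across) of puck_rings; the face stands 40 mm above the table when the key is out and 32 mm when it is fully in. The face is the top of a springy cap on the key, which gives up to 5 mm (2.5 N per mm) and springs back: a 3 N push sinks it 1.2 mm, then the key itself moves.
- key_rings (a joint): how far the key of puck_rings is pushed in, in m: 0 fully out (start), 0.008 fully in (hard stop). About 3 N moves it; it has no return spring and stays where it is left. It counts as in beyond 0.005. A press of over 30 N is too hard.
- puck_bolts: loose round grey call-button housing, 60 mm across, 24 mm high, 0.2 kg on average, standing on the table just in front of bin_bolts (its centre 120 to 135 mm from the bin's centre, along the bin's -x). All four look alike; the bin behind tells which it is. Origin: centre of its underside, z up.
- top_bolts (a point): centre of the top face of the round white key (34 mm across) of puck_bolts; the face stands 40 mm above the table when the key is out and 32 mm when it is fully in. The face is the top of a springy cap on the key, which gives up to 5 mm (2.5 N per mm) and springs back: a 3 N push sinks it 1.2 mm, then the key itself moves.
- key_bolts (a joint): how far the key of puck_bolts is pushed in, in m: 0 fully out (start), 0.008 fully in (hard stop). About 3 N moves it; it has no return spring and stays where it is left. It counts as in beyond 0.005. A press of over 30 N is too hard.
- puck_rollers: loose round grey call-button housing, 60 mm across, 24 mm high, 0.2 kg on average, standing on the table just in front of bin_rollers (its centre 120 to 135 mm from the bin's centre, along the bin's -x). All four look alike; the bin behind tells which it is. Origin: centre of its underside, z up.
- top_rollers (a point): centre of the top face of the round white key (34 mm across) of puck_rollers; the face stands 40 mm above the table when the key is out and 32 mm when it is fully in. The face is the top of a springy cap on the key, which gives up to 5 mm (2.5 N per mm) and springs back: a 3 N push sinks it 1.2 mm, then the key itself moves.
- key_rollers (a joint): how far the key of puck_rollers is pushed in, in m: 0 fully out (start), 0.008 fully in (hard stop). About 3 N moves it; it has no return spring and stays where it is left. It counts as in beyond 0.005. A press of over 30 N is too hard.
- puck_balls: loose round grey call-button housing, 60 mm across, 24 mm high, 0.2 kg on average, standing on the table just in front of bin_balls (its centre 120 to 135 mm from the bin's centre, along the bin's -x). All four look alike; the bin behind tells which it is. Origin: centre of its underside, z up.
- top_balls (a point): centre of the top face of the round white key (34 mm across) of puck_balls; the face stands 40 mm above the table when the key is out and 32 mm when it is fully in. The face is the top of a springy cap on the key, which gives up to 5 mm (2.5 N per mm) and springs back: a 3 N push sinks it 1.2 mm, then the key itself moves.
- key_balls (a joint): how far the key of puck_balls is pushed in, in m: 0 fully out (start), 0.008 fully in (hard stop). About 3 N moves it; it has no return spring and stays where it is left. It counts as in beyond 0.005. A press of over 30 N is too hard.
- threadlock: bystander, loose: small closed bottle standing upright, 24 mm across, 66 mm tall; origin under its centre.
- coupling: bystander, loose: small stepped brass pipe fitting standing upright, 28 mm across, 34 mm tall; origin under its centre.
- spare_ring: bystander, loose: single steel ring lying flat, 30 mm across, 12 mm high; origin under its centre.
- stopper: bystander, loose: tapered black rubber stopper, 28 mm across, 30 mm tall; origin under its centre.
- tape_roll: bystander, loose: cardboard-coloured roll of tape lying flat, 76 mm across, 25 mm high; origin under its centre.
- carton: bystander, loose: small pale carton 55 x 80 x 45 mm high; origin under its centre.
Mind the look-alikes: they are no part of the job. Leave any green or orange look-alike of the puck_rings alone. Leave any brown look-alike of the puck_rollers alone.

How it is judged:
By the outcome, as a careful person would: the job done as asked, in the order asked, and still so for the second after the job is handed in, with the robot touching nothing.
It also fails if it takes over 48 s, if anything falls off the work surface, if the arm or the gripper's body presses on something with over 40 N, if the wrist force passes 120 N, or if a joint passes its speed limit or range.

## Working session

There is one attempt and no reset: what is moved stays moved. The work goes in short steps, Python scripts to look and compute and a tool call to move; the robot and the scene stay as the last step left them, time stands still between calls to the robot, and variables do not carry over. Pictures are saved under pics/ and viewed, at most 10 in all, crops included, and the job is handed in when it is done.

Besides the shell and the picture viewer there is one more tool, called after "Call:" as a command line: name --argument value ..., lists and objects as JSON in quotes. play_rows: Moves the arm, as the interface text tells. Its arguments: {"type":"object","properties":{"plan":{"type":"array","items":{"type":"number"}},"squeeze":{"type":"number"}},"required":["plan"]}

```bash
mkdir -p pics; python3 - <<'E'
from workcell import status, viewer, manip
import cv2,numpy as np
o=status.get_obs();print(o,manip.tip_extent)
for n in("scene","side"):
    im=viewer.camera(n);cv2.imwrite(f"pics/{n}.png",im[:,:,::-1]);print(n,viewer.camera_model(n))
E
```

```text
{'clock': 0.0, 'joint_pos': array([ 1.25041142,  0.3328982 , -0.06466571,  1.46093255,  0.02159852,
        1.34986774, -0.08848521]), 'joint_velocities': array([ 7.22758694e-04,  6.79659183e-04, -5.42364316e-04, -9.75596311e-04,
        7.89201166e-05,  1.34289531e-03, -1.59183089e-03]), 'tau': array([ 7.78090107e-04, -6.25454450e+01,  4.96871537e-02, -3.91604805e+01,
        1.64072856e-02,  9.89147782e-03, -1.68218310e-05]), 'position': array([ 0.18325464, -0.59717348,  0.24450356]), 'ee_rot': array([ 9.88935524e-01,  1.48344303e-01, -1.40609757e-04, -6.91200125e-04]), 'ft_force': array([ 0.48530481,  0.02982718, -0.23758813]), 'torque': array([ 0.05632349, -0.02890273, -0.00811094]), 'grasp_force': 0.0, 'grip_width': 1.0008494429643144} 0.014
scene {'fx': 456.0206868068224, 'fy': 456.0206868068224, 'cx': 318.42918049190286, 'cy': 237.7597246053661, 'D': array([0.01923997, 0.        , 0.        , 0.        , 0.        ]), 'R': array([[ 0.4652918 ,  0.88503392,  0.01478192],
       [ 0.73226266, -0.37548546, -0.56815672],
       [-0.49728757,  0.27518291, -0.8227876 ]]), 't': array([-0.24343202, -0.35952164,  1.24804496])}
side {'fx': 536.117685758196, 'fy': 536.117685758196, 'cx': 325.13014686012707, 'cy': 235.17044641327527, 'D': array([-0.0978065,  0.       ,  0.       ,  0.       ,  0.       ]), 'R': array([[ 0.70490855, -0.70928812,  0.00378159],
       [-0.3594453 , -0.36181189, -0.8601693 ],
       [ 0.61147609,  0.60498142, -0.50999458]]), 't': array([-0.3480636 ,  0.23481484,  0.92123898])}
```

View pics/scene.png

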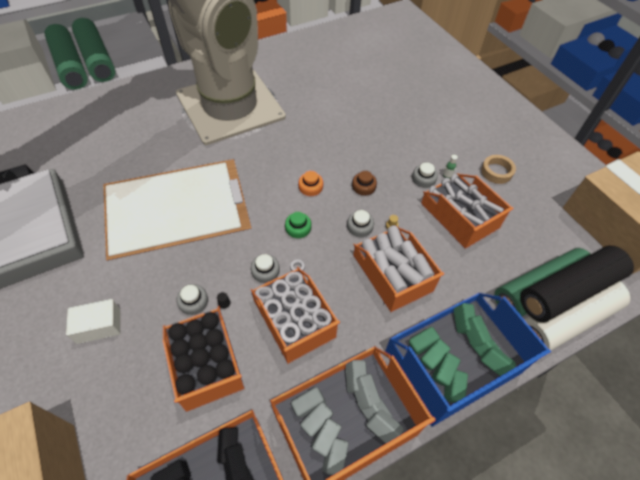

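View pics/side.png

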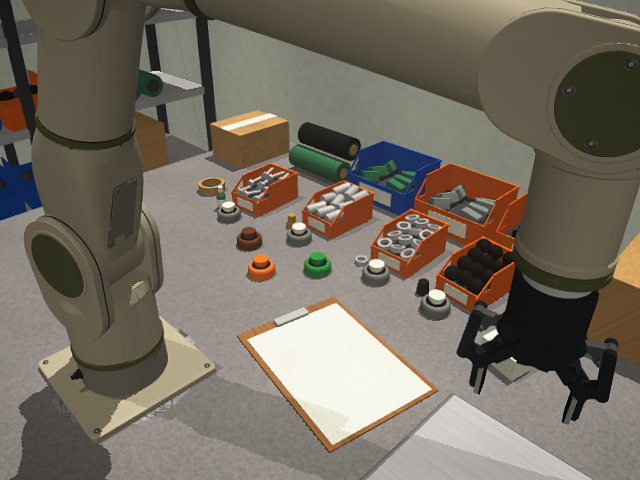

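White keys in the scene view: rings (265,262), bolts (427,170), rollers (361,217), balls (191,293). Look-alikes: green (298,223), orange (311,182), brown (365,182). In the side view: rings (376,267), bolts (228,206), rollers (299,229), balls (437,297). I'll triangulate and check the bins in one close crop.

```bash
cat > h.py <<'E'
import cv2,numpy as np
def blob(im,uv,r=14):
    u,v=uv;c=im[v-r:v+r,u-r:u+r].astype(int)
    m=((c.min(2)>170)).astype(np.uint8)
    n,l,s,ce=cv2.connectedComponentsWithStats(m)
    i=1+np.argmax(s[1:,4]);return ce[i]+[u-r,v-r],s[i]
def ray(cm,uv):
    K=np.array([[cm['fx'],0,cm['cx']],[0,cm['fy'],cm['cy']],[0,0,1]])
    p=cv2.undistortPoints(np.array([[uv]],float),K,cm['D'])[0,0]
    return -cm['R'].T@cm['t'],cm['R'].T@np.array([*p,1])
def onplane(cm,uv,z):
    c,d=ray(cm,uv);return c+d*(z-c[2])/d[2]
E
python3 - <<'E'
from workcell import viewer
from h import *
S={'rings':((265,262),(376,267)),'bolts':((427,170),(228,206)),'rollers':((361,217),(299,229)),'balls':((191,293),(437,297))}
for k,v in S.items():
    for n,uv in zip(("scene","side"),v):
        im=cv2.imread(f"pics/{n}.png");c,s=blob(im,uv)
        print(k,n,c.round(1),s,onplane(viewer.camera_model(n),c,.038).round(4))
im=cv2.imread("pics/scene.png")[140:350,220:520]
cv2.imwrite("pics/crop.png",cv2.resize(im,None,fx=2.6,fy=2.6,interpolation=cv2.INTER_CUBIC))
cm=viewer.camera_model("wrist");print(cm)
E
```

```text
rings scene [263.7 261. ] [  5   6  16  15 192] [ 0.5207 -0.1246  0.038 ]
rings side [376.2 263.2] [  7   6  15   9 104] [ 0.5222 -0.1257  0.038 ]
bolts scene [427.2 167.3] [  8   6  14  12 121] [0.4591 0.3229 0.038 ]
bolts side [227.8 204.3] [ 8 10 13  6 61] [0.4604 0.321  0.038 ]
rollers scene [361.4 215.8] [  7   7  16  13 157] [0.5121 0.1108 0.038 ]
rollers side [298.7 225.9] [ 7  7 14  8 76] [0.5139 0.1093 0.038 ]
balls scene [188.9 292.3] [  3   6  18  16 220] [ 0.52   -0.2811  0.038 ]
balls side [436.6 294.3] [  6   6  16  11 133] [ 0.5217 -0.2816  0.038 ]
{'fx': 341.63548148777767, 'fy': 341.63548148777767, 'cx': 318.1845687295809, 'cy': 238.55362066715344, 'D': array([-0.05041836,  0.        ,  0.        ,  0.        ,  0.        ]), 'R': array([[ 0.29191612, -0.95644336, -0.00103327],
       [-0.91661104, -0.2800671 ,  0.28528342],
       [-0.27314682, -0.08233172, -0.95844264]]), 't': array([-0.62563071, -0.03650629,  0.37837075])}
```

View pics/crop.png

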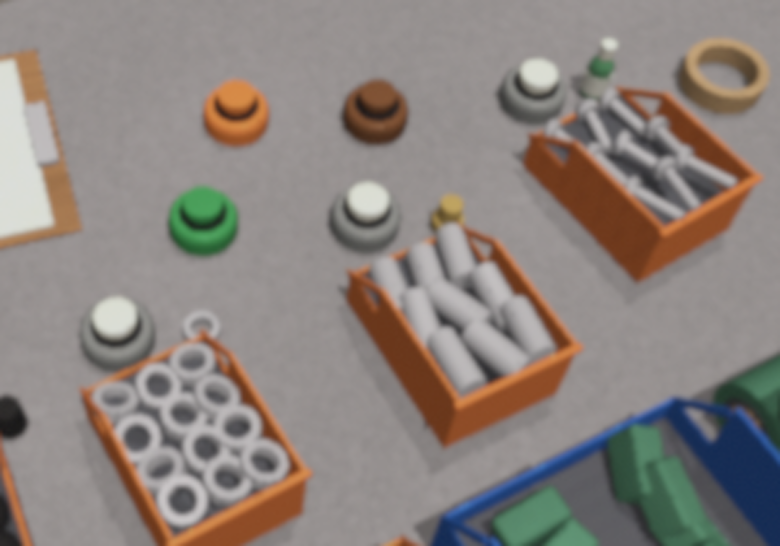

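Crop confirms it: rings bin behind puck at scene (265,262), rollers behind (361,217), bolts behind (427,170). Threadlock (452,165) stands close to the bolts puck, so I check bin directions and neighbours for the wrist yaw.

```bash
python3 - <<'E'
from workcell import viewer,status
from h import *
from scipy.spatial.transform import Rotation as R
cm=viewer.camera_model("scene")
P={'rings':(.5215,-.1252),'bolts':(.4598,.322),'rollers':(.513,.110)}
# crop pixels -> scene: rear top corners of bins (z .075)
f=lambda u,v:(220+u/2.6,140+v/2.6)
B={'rings':[(178,545),(307,475)],'bolts':[(640,275),(758,178)],'rollers':[(447,440),(578,347)]}
for k,c in B.items():
    q=[onplane(cm,f(*p),.075)[:2] if k!='rings' or 1 else 0 for p in c]
    d=np.mean(q,0)-P[k];e=q[1]-q[0]
    print(k,np.round(q,3),'dir to bin back',np.degrees(np.arctan2(d[1],d[0])).round(1),'yaw from rear edge',(np.degrees(np.arctan2(e[1],e[0]))-90).round(1))
for n,p,z in (('threadlock',(597,90),.005),('coupling',(446,222),.01),('spare_ring',(201,326),.01)):
    print(n,onplane(cm,f(*p),z).round(3))
o=status.get_obs();M=R.from_quat(o['ee_rot']).as_matrix();print(M.round(3))
for k,p in P.items():
    print(k,(M.T@(np.array([*p,.10])-o['position'])).round(4))
E
```

```text
rings [[ 0.725 -0.165]
 [ 0.721 -0.066]] dir to bin back 2.7 yaw from rear edge 2.4
bolts [[0.694 0.24 ]
 [0.662 0.385]] dir to bin back -2.5 yaw from rear edge 12.4
rollers [[0.743 0.033]
 [0.724 0.16 ]] dir to bin back -3.5 yaw from rear edge 8.5
threadlock [0.481 0.382 0.005]
coupling [0.548 0.17  0.01 ]
spare_ring [ 0.546 -0.062  0.01 ]
[[ 0.956  0.293 -0.   ]
 [ 0.293 -0.956  0.001]
 [-0.    -0.001 -1.   ]]
rings [ 0.4618 -0.3518  0.145 ]
bolts [ 0.5341 -0.7974  0.1456]
rollers [ 0.5227 -0.5791  0.1453]
```

Call:
play_rows --plan '[0,0,5,0.05,-0.04,0,0,0,0,10,0.1,-0.08,0,0,0,0,17,0.15,-0.115,0,0,0,0,17,0.2,-0.155,0,0,0,0,17,0.25,-0.19,0,0,0,0,17,0.3,-0.23,0,0,0,0,17,0.35,-0.265,0,0,0,0,17,0.4,-0.305,0.02,0,0,0,17,0.44,-0.335,0.05,0,0,0,17,0.462,-0.352,0.08,0,0,0,17,0.462,-0.352,0.1,0,0,0,17,0.462,-0.352,0.1,0,0,0,17,0.462,-0.352,0.1,0,0,0,17,0.462,-0.352,0.1,0,0,0,17,0.462,-0.352,0.1,0]' --squeeze 20

```text
clock: 1.98
position: [0.522, -0.1258, 0.146]
ee_rot: [1.0, 0.0, 0.001, 0.0]
ft_force: [-0.1, -0.0, 0.2]
grip_width: -0.0
grasp_force: 0.0
```

```bash
python3 - <<'E'
from workcell import viewer,status
from h import *
from scipy.spatial.transform import Rotation as R
o=status.get_obs();M=R.from_quat(o['ee_rot']).as_matrix();print(o['position'],M.round(3),o['ft_force'],o['grip_width'])
print((M.T@(np.array([.5215,-.1252,.043])-o['position'])).round(4))
a=viewer.camera("wrist")[:,:,::-1];cm=viewer.camera_model("wrist");np.save('cmw.npy',cm,allow_pickle=True)
b=viewer.camera("side")[:,:,::-1]
cv2.imwrite("pics/w1.png",a)
cv2.imwrite("pics/mix1.png",np.hstack([cv2.resize(a,(400,300)),cv2.resize(b[130:370,220:540],(400,300))]))
P=np.array([.5215,-.1252,.04]);q=cv2.projectPoints(P[None],cv2.Rodrigues(cm['R'])[0],cm['t'],np.array([[cm['fx'],0,cm['cx']],[0,cm['fy'],cm['cy']],[0,0,1]]),cm['D'])[0];print('expected px',q)
E
```

```text
[ 0.52200189 -0.12581961  0.14603818] [[ 1.     0.001  0.001]
 [ 0.001 -1.    -0.001]
 [ 0.001  0.001 -1.   ]] [-0.10890246 -0.01131171  0.15016514] -0.0003279101313446081
[-0.0006 -0.0007  0.103 ]
expected px [[[315.49972531 243.09732961]]]
```

View pics/mix1.png

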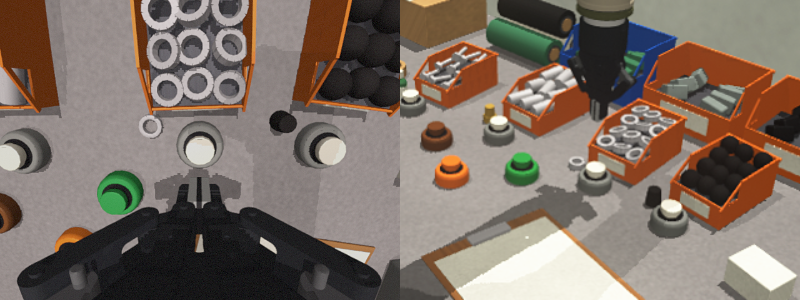

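The rings key sits at about (320,241) in the wrist picture, matching the prediction of (315,243). Pressing now.

Call:
play_rows --plan '[0,0,0,0,0,0.03,0,0,0,0,0,0,0.06,0,0,0,0,0,0,0.08,0,0,0,0,0,0,0.088,0,0,0,0,0,0,0.092,0,0,0,0,0,0,0.096,0,0,0,0,0,0,0.099,0,0,0,0,0,0,0.102,0,0,0,0,0,0,0.103,0,0,0,0,0,0,0.103,0,0,0,0,0,0,0.103,0]'

```text
clock: 3.45
position: [0.5222, -0.1255, 0.0429]
ee_rot: [1.0, 0.001, 0.0, 0.0]
ft_force: [-3.5, 0.6, 7.3]
grip_width: 0.0
grasp_force: 4.0
```

Force is 7.3 N at tip height 29 mm, so the key is at its stop. Lifting and going over the bolts key.

Call:
play_rows --plan '[0,0,0,0,0,-0.02,0,0,0,0,0,0,-0.07,0,0,0,0,0,0,-0.13,0,0,0,0,-0.003,-0.02,-0.17,0,0,0,0,-0.01,-0.07,-0.17,0,0,0,0,-0.017,-0.12,-0.17,0,0,0,0,-0.024,-0.17,-0.17,0,0,0,0,-0.031,-0.22,-0.17,0,0,0,0,-0.038,-0.27,-0.17,0,0,0,0,-0.045,-0.32,-0.17,0,0,0,0,-0.052,-0.37,-0.17,0,0,0,0,-0.058,-0.42,-0.17,0,0,0,0,-0.062,-0.447,-0.15,0,0,0,0,-0.062,-0.447,-0.13,0,0,0,0,-0.062,-0.447,-0.12,0,0,0,0,-0.062,-0.447,-0.12,0,0,0,0,-0.062,-0.447,-0.12,0]'

```text
clock: 5.58
position: [0.46, 0.3209, 0.163]
ee_rot: [1.0, -0.0, 0.001, -0.0]
ft_force: [0.0, -0.1, -0.7]
grip_width: 0.003
grasp_force: 0.0
```

```bash
cat > look.py <<'E'
import sys
from workcell import viewer,status
from h import *
from scipy.spatial.transform import Rotation as R
x,y,n=float(sys.argv[1]),float(sys.argv[2]),sys.argv[3]
o=status.get_obs();M=R.from_quat(o['ee_rot']).as_matrix();print(o['position'],o['ee_rot'].round(3),o['ft_force'])
cm=viewer.camera_model("wrist");a=viewer.camera("wrist")[:,:,::-1];b=viewer.camera("side")[:,:,::-1];s=viewer.camera("scene")[:,:,::-1]
cv2.imwrite(f"pics/s{n}.png",s)
cv2.imwrite(f"pics/mix{n}.png",np.hstack([cv2.resize(a,(400,300)),cv2.resize(b[130:370,170:490],(400,300))]))
K=np.array([[cm['fx'],0,cm['cx']],[0,cm['fy'],cm['cy']],[0,0,1]])
q=cv2.projectPoints(np.array([[x,y,.04]]),cv2.Rodrigues(cm['R'])[0],cm['t'],K,cm['D'])[0].ravel();c,_=blob(a,q.astype(int),30)
w=onplane(cm,c,.04);print('expected px',q,'blob',c,w,'shift',(M.T@(np.array([w[0],w[1],.043])-o['position'])).round(4))
E
python3 look.py .4598 .322 2
```

```text
[0.46004857 0.32086854 0.16299426] [ 1.    -0.     0.001 -0.   ] [ 0.04348224 -0.11330319 -0.74086833]
expected px [314.94515671 236.21091403] blob [320.83505917 234.31804734] [0.46129446 0.31749846 0.04      ] shift [0.0011 0.0034 0.12  ]
```

View pics/mix2.png

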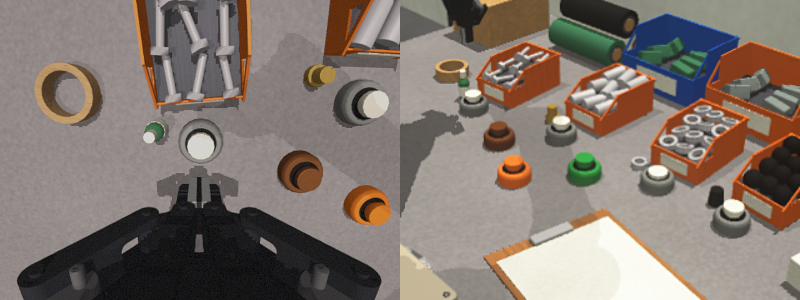

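The bolts key shows in the wrist view at about (321,234) and the TCP is within 3 mm of it. The threadlock bottle (wrist pixel ~(245,210)) is about 60 mm to the left, so I yaw the gripper 40° to keep the knuckles clear of it, then press.

Call:
play_rows --plan '[0,0,-10,0,0.001,0,0,0,0,-20,0,0.001,0,0,0,0,-30,0,0.001,0,0,0,0,-40,0,0.001,0,0,0,0,-40,0,0.001,0.03,0,0,0,-40,0,0.001,0.06,0,0,0,-40,0,0.001,0.08,0,0,0,-40,0,0.001,0.095,0,0,0,-40,0,0.001,0.105,0,0,0,-40,0,0.001,0.109,0,0,0,-40,0,0.001,0.113,0,0,0,-40,0,0.001,0.116,0,0,0,-40,0,0.001,0.119,0,0,0,-40,0,0.001,0.12,0,0,0,-40,0,0.001,0.12,0,0,0,-40,0,0.001,0.12,0]'

```text
clock: 7.72
position: [0.4595, 0.3207, 0.0428]
ee_rot: [0.94, 0.343, 0.0, 0.0]
ft_force: [-3.0, -1.8, 8.2]
grip_width: 0.003
grasp_force: 4.1
```

Call:
play_rows --plan '[0,0,0,0,0,-0.02,0,0,0,0,0,0,-0.07,0,0,0,0,0,0,-0.12,0,0,0,0,0,0,-0.16,0,0,0,10,-0.019,0.039,-0.16,0,0,0,20,-0.038,0.078,-0.16,0,0,0,30,-0.057,0.117,-0.16,0,0,0,40,-0.076,0.157,-0.14,0,0,0,40,-0.0945,0.196,-0.12,0,0,0,40,-0.0945,0.196,-0.12,0,0,0,40,-0.0945,0.196,-0.12,0]'

```text
clock: 9.1
position: [0.5132, 0.1106, 0.1633]
ee_rot: [1.0, 0.001, 0.001, -0.0]
ft_force: [-0.5, 1.1, -0.6]
grip_width: 0.002
grasp_force: 0.0
```

```bash
python3 look.py .513 .110 3
```

```text
[0.51322598 0.11055709 0.16326692] [ 1.     0.001  0.001 -0.   ] [-0.45485667  1.11974174 -0.57364879]
expected px [317.27455932 236.09027827] blob [322.25240563 234.59733531] [0.51418841 0.10619544 0.04      ] shift [0.0008 0.0044 0.1203]
```

View pics/mix3.png

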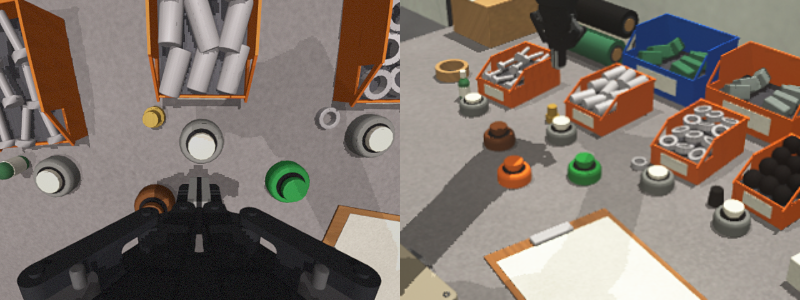

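The rollers key is centred at about (322,235) in the wrist picture. The bolts puck and bottle stand where they were. Pressing the third key.

Call:
play_rows --plan '[0,0,0,0,0.002,0.03,0,0,0,0,0,0.002,0.06,0,0,0,0,0,0.002,0.085,0,0,0,0,0,0.002,0.1,0,0,0,0,0,0.002,0.105,0,0,0,0,0,0.002,0.109,0,0,0,0,0,0.002,0.113,0,0,0,0,0,0.002,0.116,0,0,0,0,0,0.002,0.119,0,0,0,0,0,0.002,0.12,0,0,0,0,0,0.002,0.12,0,0,0,0,0,0.002,0.12,0]'

```text
clock: 10.75
position: [0.5137, 0.108, 0.0429]
ee_rot: [1.0, 0.001, 0.001, -0.0]
ft_force: [-0.9, 1.5, 7.3]
grip_width: 0.001
grasp_force: 4.0
```

Call:
play_rows --plan '[0,0,0,0,0,-0.02,0,0,0,0,0,0,-0.07,0,0,0,0,0,0,-0.13,0,0,0,0,0,0,-0.19,0,0,0,0,-0.03,0,-0.22,0,0,0,0,-0.06,0,-0.22,0,0,0,0,-0.06,0,-0.22,0,0,0,0,-0.06,0,-0.22,0]'

```text
clock: 11.75
position: [0.4534, 0.1073, 0.2628]
ee_rot: [1.0, 0.0, 0.0, 0.0]
ft_force: [1.2, 0.2, -0.6]
grip_width: 0.0
grasp_force: 0.0
```

```bash
python3 - <<'E'
from workcell import viewer
from h import *
b=viewer.camera("side")[:,:,::-1];cv2.imwrite("pics/side4.png",b)
a=cv2.imread("pics/side.png")
S={'rings':(376,267),'bolts':(228,206),'rollers':(299,229),'balls':(437,297)}
for k,v in S.items(): print(k,blob(a,v)[0],blob(b,v)[0])
f=lambda i:cv2.resize(i[170:330,190:470],(700,300),interpolation=cv2.INTER_CUBIC)
f=lambda i:cv2.resize(i[170:330,190:470],(525,300),interpolation=cv2.INTER_CUBIC)
cv2.imwrite("pics/cmp4.png",np.vstack([f(a),f(b)]))
E
```

```text
rings [376.25       263.17307692] [375.89908257 266.21100917]
bolts [227.7704918 204.3442623] [227.95522388 206.94029851]
rollers [298.71052632 225.90789474] [298.65853659 228.84146341]
balls [436.57142857 294.29323308] [436.41605839 294.23357664]
```

View pics/cmp4.png

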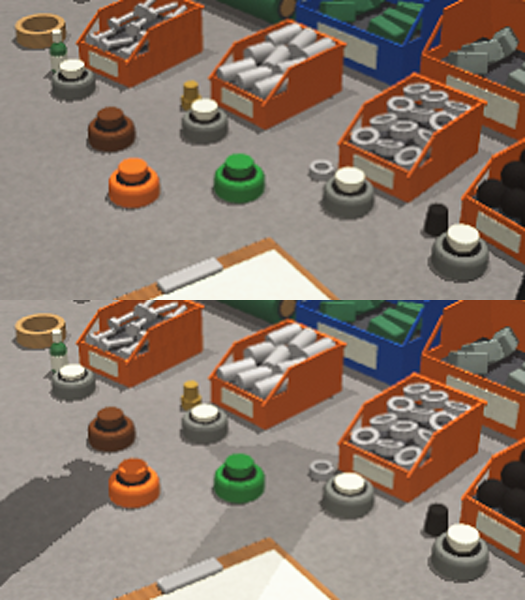

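Comparing before and after, the rings, bolts and rollers keys have sunk about 3 px (roughly 8 mm). The balls key and everything around the buttons are unchanged.

```bash
python3 -c "
from workcell import manip;print(manip.hand_in())"
```

```text
the job is handed in; nothing more can be done
None
```

I pressed the rings, bolts and rollers keys in that order, each to its stop at about 7–8 N; camera views show all three down and the balls key and loose things unmoved, and I handed the job in after about 12 s of arm time.

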